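# Centre a wobbly valve spindle on the inspection pedestal

## Robot

A 7-joint arm with a two-finger parallel gripper is mounted at the origin on a cart in front of the work surface, level with it; the furniture and walls round the work are solid. World frame = base frame: x ahead of the robot, y to its left, z up, the work surface at z = 0. Lengths are in m, angles in rad, forces in N, time in s.
With the tool pointing down it reaches from about 0.425 to 0.875 m from the base axis. Payload 4.7 kg.
Tool frame: the origin (TCP) lies on the centre line of the jaws, within the pads' length; the fingertips stand 8 mm ahead of it and the grasp point (between the pads) lies 11 mm behind it; z points along the fingers, y is the direction in which the jaws open and shut (so a half turn about z gives the same grasp; the last joint's range is limited). The gripper opens to 87 mm and grips with 3 to 60 N. Pads are 19 mm wide; open, the fingers measure 117 mm over their backs; the gripper's body (75 mm by 190 mm) begins 51 mm behind the grasp point.
Start: joints at [-1.181, 0.321, -0.07, 1.45, 0.023, 1.371, -0.057], TCP at [0.239, 0.605, 0.231] pointing down, gripper open.
Joint ranges: [-2.86, 2.86], [-0.3, 2.09], [-1.38, 1.24], [0.06, 2.45], [-1.56, 4.7], [0.09, 2.05], [-2.69, 2.69]. Speed limits (rad/s): [2.57, 2.57, 3.14, 3.14, 3.14, 3.14, 3.14].

## Interface

Orientations are given as a rotation vector (axis times angle).
In Python, from bench import ctrl, cams, workorder gives the robot as it stands. The module is installed in compiled form; this text tells all that it offers.
- The arm moves only by the tool carry_out, never from a script. Its argument "rows" is a list of rows, each an object with "offset": the shift along the tool's x, y, z in m, a list of three; "rot": the turn, a rotation vector about the tool's x, y, z in degrees, a list of three; "gripper": the opening, from 0 (shut) to 1 (fully open). In form: [{"offset": [dx, dy, dz], "rot": [rx, ry, rz], "gripper": gripper}, ...]. A call has 1 to 10 rows; each row shifts and turns the commanded pose from where the row before left it, along the tool's axes as they then stand; what a row does not reach is not made up. A row lasts 1/8 s, in which the tool goes at most 62.5 mm and 10.7 degrees, less where a joint would pass 70% of its speed; a pose out of reach is approached as far as the arm can. A call is refused whole if a number of a shift passes 0.0625 or a number of a turn 10.7, either way. A call with a gripper value outside its range is refused whole. The fingers move at their own pace and stop on an object; "grip_force" is the grip in N (left out, the last holds). Time passes only in rows, so rows that do not move let the fingers close. It gives the time, the measured TCP pose, the force and the opening at its end, in the units of the state.
- ctrl.get_state(): the state, without advancing time (a new reading comes with each control period).
- cams.get_image(name): name is "scene" or "side" or "wrist"; returns a dict with "img" (480x640x3 uint8, red, green, blue), "vfov" (degrees; the focal length in pixels is half the picture's height over the tangent of half this angle, whatever the lens; pixels are square), "cx", "cy" (the principal point, pixels), "R" (3x3) and "t" (3): a world point X has camera coordinates R X + t. Camera axes: x right, y down, z forward; pixel columns grow to the right and rows downward; lengths in m; the calibration is good to about 2 mm. A picture is of the moment at which its call begins. There is no depth.
- workorder.close_job(): hands the job in, once; it reports no verdict.
The state is a dict: "time": time; "joint_positions": joint angles; "qd": joint speeds; "joint_torque": joint torques, N m; "position": TCP position; "tool_rot": TCP orientation; "ft_force": force on the tool from outside, world axes, zero at the start; "torque": the same for the moment, N m; "grip_width": opening from 0.0 (shut) to 1.0 (fully open).
Only numpy, scipy, OpenCV 4.12 (cv2) and the standard library are available. Lean on these libraries where they do the work, as an engineer would, in place of code of your own. Each camera call takes 0.05 s, during which the arm holds its last target.

## Task

The brass valve spindle stands off to one side on the small round table of the inspection pedestal. Tap or push it gently with the fingertips (it is top-heavy and wobbles, so low down is best) until it stands upright in the middle of the table with its foot inside the engraved ring, then leave it standing. Do not grip it, lift it or tip it over, and leave the bushing, the fitting and the air coupler beside it where they are.

Things in the scene. Friction and masses are not known exactly. Their poses are not given: they have to be found in the camera images.
- spindle: turned brass valve spindle, 42 mm tall, about 0.1 kg, round, lightly oiled (slides easily). Origin: centre of its underside; z up its axis. Foot flange 32 mm across (3 to 9 mm up) tapers to a standing face only 18 mm across, so it tips if pushed high up. Stem 14 mm across (11 to 18 mm up), heavy head 26 mm (21 to 36 mm up), nub 12 mm on top. Starts on the pedestal, 10 to 16 mm off its axis on any side.
- pedestal_top (a point): centre of the pedestal's top face, 50 mm above the worktop, z up. The pedestal is dark steel, round and bolted down: a flat round table 56 mm across, 8 mm thick, on a slim column with a foot 90 mm across, 8 mm high. A thin light ring, 40 mm in inner diameter, is engraved round the table's centre; it cannot be felt.
- bushing: bystander: steel bushing standing on the worktop, 50 mm in diameter, 46 mm tall; origin at the centre of its underside
- fitting: bystander: brass stub fitting standing on its hexagon on the worktop, 19x22 mm, 31 mm tall; origin at the centre of its underside
- coupler: bystander: quick air coupler lying on the worktop, 24x53x23 mm, long axis along its y; origin at the centre of its underside
Not all that is in view belongs to the job. Leave any green, pink or red look-alike of the spindle alone.

How it is judged:
By the outcome, as a careful person would: the job done as asked, in the order asked, and still so for the second after the job is handed in, with the robot touching nothing.
It also fails if it takes over 51 s, if anything falls off the work surface, if the arm or the gripper's body presses on something with over 40 N, if the wrist force passes 120 N, or if a joint passes its speed limit or range.

## Working session

There is one attempt and no reset: what is moved stays moved. The work goes in short steps, Python scripts to look and compute and a tool call to move; the robot and the scene stay as the last step left them, time stands still between calls to the robot, and variables do not carry over. Pictures are saved under pics/ and viewed, and the job is handed in when it is done.

Besides the shell and the picture viewer there is one more tool, called after "Request:" as name([rows], argument=value, ...), one row to a line, values as JSON. carry_out: Moves the arm, as the interface text tells. Its arguments: {"type":"object","properties":{"rows":{"type":"array"},"grip_force":{"type":"number"}},"required":["rows"]}

```bash
mkdir -p pics; python3 - <<'E'
from bench import ctrl,cams
import cv2
s=ctrl.get_state()
for k,v in s.items(): print(k,v)
for n in ["scene","side","wrist"]:
    d=cams.get_image(n); cv2.imwrite(f"pics/a_{n}.png",d["img"][:,:,::-1]); print(n,d["vfov"],d["cx"],d["cy"],d["R"],d["t"])
E
```

```text
time 0.0
joint_positions [-1.18092874  0.32182292 -0.07008464  1.45167913  0.02262026  1.37079924
 -0.05688499]
qd [ 2.09374131e-04  4.91304453e-05 -1.43154040e-03  7.52592635e-04
  4.18515595e-05 -5.47812975e-04 -9.23720699e-04]
joint_torque [-3.28357073e-04 -4.91296971e+01 -4.04204344e-01 -3.12537789e+01
 -6.39297324e-02  4.38735075e-02  1.73681069e-04]
position [0.23839519 0.60412218 0.22945949]
tool_rot [-5.86665806e-01 -3.08608177e+00  2.99429917e-03]
ft_force [-0.81164071  0.18125989  0.01680138]
torque [-0.00421004  0.00435817  0.00302386]
grip_width 1.001563656241459
scene 47.17938807954659 321.48667605339705 240.37136409133146 [[-0.77470134 -0.63187348 -0.02395281]
 [-0.3405397   0.44883353 -0.82618471]
 [ 0.53279504 -0.63188952 -0.56288994]] [0.45135308 0.22453199 0.60131427]
side 50.0800437040499 322.0759463795414 233.9037158031027 [[ 0.99772228 -0.06744555 -0.00116099]
 [-0.04360786 -0.63176904 -0.77392909]
 [ 0.05146459  0.77221692 -0.6332712 ]] [-0.57533884  0.10109903  0.85974304]
wrist 58.40179887286853 319.9304612263773 240.9727324349715 [[ 0.36803105  0.92981131 -0.00201748]
 [ 0.89737667 -0.35462323  0.26259754]
 [ 0.24345072 -0.09845449 -0.96490334]] [-0.64984788 -0.03177515  0.39009233]
```

View pics/a_scene.png

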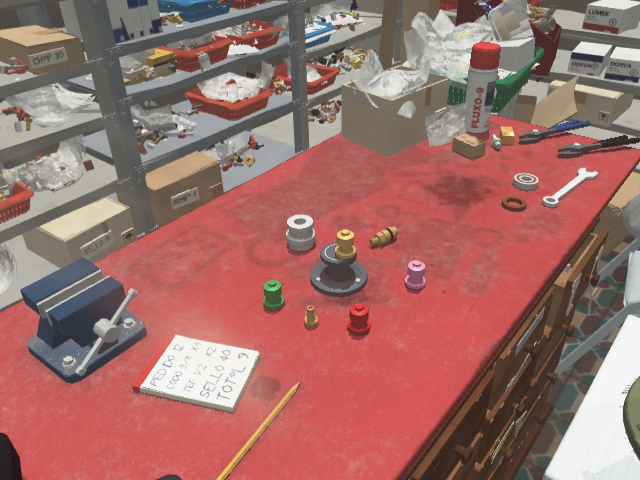

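View pics/a_side.png

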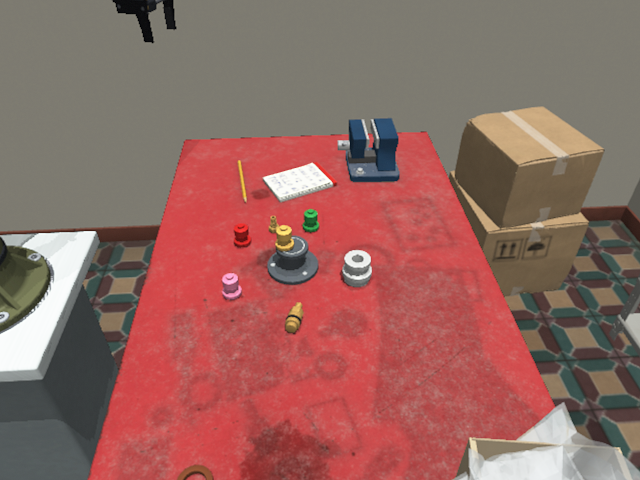

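View pics/a_wrist.png

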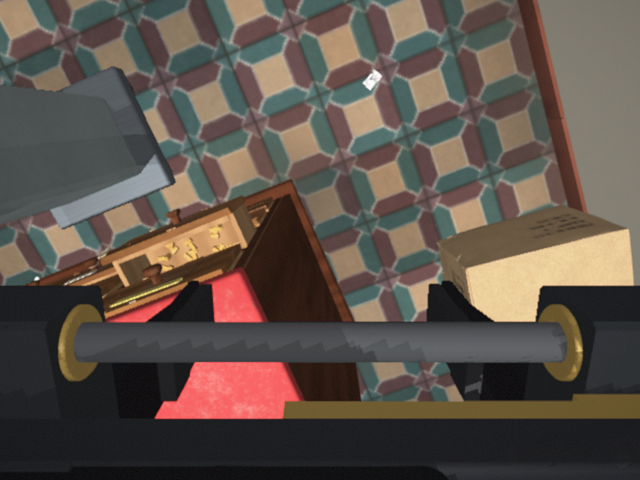

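The scene view shows the yellow brass spindle on the dark pedestal at (345,243), and the side view at (285,238). The look-alikes in the scene view are green (273,294), red (359,319) and pink (415,275), all on the worktop. The small brass fitting is at (311,317), the coupler at (384,237) and the bushing at (300,233). I'll confirm the spindle in an enlarged crop.

```bash
python3 - <<'E'
import cv2,numpy as np
a=cv2.imread("pics/a_scene.png")[205:315,290:400]; b=cv2.imread("pics/a_side.png")[210:290,250:330]
o=np.hstack([cv2.resize(a,(400,400),interpolation=cv2.INTER_CUBIC),cv2.resize(b,(400,400),interpolation=cv2.INTER_CUBIC)])
cv2.imwrite("pics/b.png",o)
E
```

```text
(no output)
```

View pics/b.png

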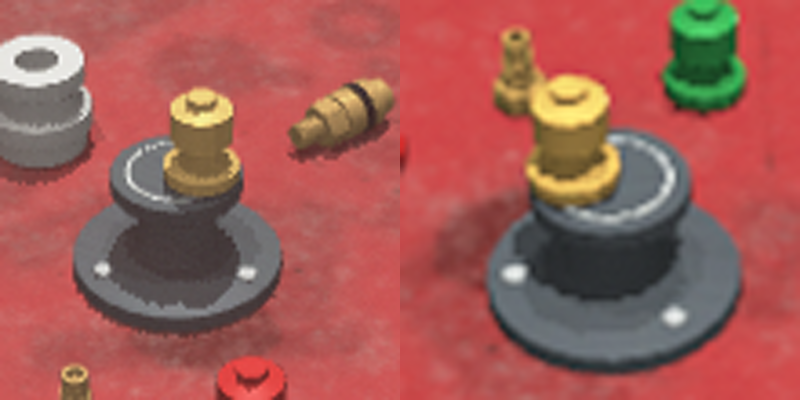

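```bash
cat > h.py <<'E'
import numpy as np,cv2
from scipy.optimize import minimize
SP=[(9,0),(16,3),(16,9),(7,11),(7,18),(13,21),(13,36),(6,36.5),(6,42)]
PD=[(45,0),(45,8),(14,9),(14,42),(28,42),(28,50)]
def proj(d,X):
    f=240/np.tan(np.radians(d["vfov"]/2)); c=X@np.array(d["R"]).T+np.array(d["t"])
    return np.c_[f*c[:,0]/c[:,2]+d["cx"],f*c[:,1]/c[:,2]+d["cy"]]
def ray(d,u,v,z):
    f=240/np.tan(np.radians(d["vfov"]/2)); R=np.array(d["R"]);t=np.array(d["t"])
    C=-R.T@t; D=R.T@np.array([(u-d["cx"])/f,(v-d["cy"])/f,1]); return C+D*(z-C[2])/D[2]
th=np.linspace(0,2*np.pi,48,endpoint=False)
def ring(x,y,z,r): return np.c_[x+r*np.cos(th),y+r*np.sin(th),0*th+z]
def sil(d,prof,x,y,z0,win,S=4):
    x0,y0,w,h=win; m=np.zeros((h*S,w*S),np.uint8)
    for (r1,z1),(r2,z2) in zip(prof[:-1],prof[1:]):
        p=np.vstack([ring(x,y,z0+z1/1e3,r1/1e3),ring(x,y,z0+z2/1e3,r2/1e3)])
        q=(proj(d,p)-[x0-.5,y0-.5])*S-.5
        cv2.fillConvexPoly(m,cv2.convexHull(np.round(q*16).astype(np.int32)),255,shift=4)
    return cv2.resize(m,(w,h),interpolation=cv2.INTER_AREA)/255.
def fit(d,mask,prof,z0,g,win):
    x0,y0,w,h=win; M=mask[y0:y0+h,x0:x0+w].astype(float)
    c=lambda p: np.abs(sil(d,prof,p[0]/1e3,p[1]/1e3,z0,win)-M).sum()/M.sum()
    best=None
    r=minimize(c,np.array(g)*1e3,method="Nelder-Mead",options=dict(initial_simplex=np.array(g)*1e3+[[0,0],[6,0],[0,6]],xatol=.05,fatol=1e-4))
    return r.x,r.fun
def masks(img):
    hsv=cv2.cvtColor(img,cv2.COLOR_RGB2HSV).astype(int); H,S,V=hsv[...,0],hsv[...,1],hsv[...,2]
    br=(H>=12)&(H<=32)&(S>90)&(V>50)
    red=((H<9)|(H>170))&(S>110)
    dark=(S<90)&(V<140)
    return br,dark,red
E
cat > m.py <<'E'
from bench import cams
from h import *
import sys
G={"scene":[(345,243),(338,278)],"side":[(285,238),(292,265)]}
for n in ["scene","side"]:
    d=cams.get_image(n); br,dk,red=masks(d["img"])
    (u,v),(a,b)=G[n]
    gp=ray(d,a,b,0.01)[:2]
    win=(a-50,b-70,100,110)
    k,l=cv2.connectedComponents(((br|dk)).astype(np.uint8)); um=l==l[b,a]
    ps=SP;
    bb=np.zeros_like(br); y0,y1,x0,x1=b-55,b+10,a-40,a+40; 
    k,l=cv2.connectedComponents(br.astype(np.uint8)); 
    ys,xs=np.nonzero(br[y0:y1,x0:x1]); 
    # biggest brass component near pedestal
    ids=np.bincount(l[y0:y1,x0:x1].ravel(),minlength=k); ids[0]=0; sm=l==ids.argmax()
    s,e=fit(d,sm,SP,0.05,ray(d,u,v,0.07)[:2],win)
    # pedestal: compare outside the spindle
    x0,y0,w,h=win; M=(um)[y0:y0+h,x0:x0+w].astype(float); W=~(cv2.dilate(sm.astype(np.uint8),np.ones((3,3)))[y0:y0+h,x0:x0+w]>0)
    c=lambda p: (np.abs(sil(d,PD,p[0]/1e3,p[1]/1e3,0,win)-M)*W).sum()/M.sum()
    r=minimize(c,gp*1e3,method="Nelder-Mead",options=dict(initial_simplex=gp*1e3+np.array([[0,0],[6,0],[0,6]]),xatol=.05,fatol=1e-4))
    print(n,"spindle",s.round(1),"err %.3f"%e,"ped",r.x.round(1),"err %.3f"%r.fun,"rel",(s-r.x).round(1),"brass px",sm.sum())
E
python3 m.py
```

```text
scene spindle [513.3  27.1] err 0.065 ped [525.9  28. ] err 0.058 rel [-12.6  -0.9] brass px 493
side spindle [513.9  31. ] err 0.261 ped [525.7  32.7] err 0.082 rel [-11.8  -1.6] brass px 500
```

Both views place the spindle about 12 mm from the pedestal axis, toward −x, which agrees with the stated 10–16 mm. I'll turn the tool so that its x axis lies along the push direction and part-close the jaws. The two fingertips then form a cradle narrower than the flange.

Request:
carry_out([
  {"offset":[0,0,0],"rot":[0,0,-9],"gripper":0.2},
  {"offset":[0,0,0],"rot":[0,0,-9],"gripper":0.2},
  {"offset":[0,0,0],"rot":[0,0,-9],"gripper":0.2},
  {"offset":[0,0,0],"rot":[0,0,0],"gripper":0.2},
])

```text
time: 0.75
position: [0.2386, 0.6046, 0.2304]
tool_rot: [0.147, -3.138, 0.0]
ft_force: [0.4, -0.3, -0.1]
grip_width: 0.633
```

```bash
cat > st.py <<'E'
from bench import ctrl
import numpy as np,sys
from scipy.spatial.transform import Rotation as Ro
s=ctrl.get_state(); R=Ro.from_rotvec(s["tool_rot"]).as_matrix(); p=np.array(s["position"])
print("t",round(s["time"],2),"p",p.round(4),"F",np.round(s["ft_force"],2),"g",round(s["grip_width"],3),"q",np.round(s["joint_positions"],2))
print("R",R.round(3).tolist())
if len(sys.argv)>3:
    t=np.array([float(a) for a in sys.argv[1:4]]); print("tool offset to target",(R.T@(t-p)).round(4))
E
python3 st.py 0.455 0.029 0.16
```

```text
t 0.75 p [0.2386 0.6046 0.2304] F [ 0.36 -0.27 -0.09] g 0.633 q [-1.13  0.32 -0.13  1.45  0.04  1.37  0.4 ]
R [[-0.996, -0.094, -0.0], [-0.094, 0.996, -0.0], [0.0, -0.0, -1.0]]
tool offset to target [-0.1616 -0.5933  0.0705]
```

Request:
carry_out([
  {"offset":[-0.016,-0.059,0],"rot":[0,0,0],"gripper":0.2},
  {"offset":[-0.016,-0.059,0],"rot":[0,0,0],"gripper":0.2},
  {"offset":[-0.016,-0.059,0],"rot":[0,0,0],"gripper":0.2},
  {"offset":[-0.016,-0.059,0],"rot":[0,0,0],"gripper":0.2},
  {"offset":[-0.016,-0.059,0],"rot":[0,0,0],"gripper":0.2},
  {"offset":[-0.016,-0.059,0],"rot":[0,0,0],"gripper":0.2},
  {"offset":[-0.016,-0.059,0],"rot":[0,0,0],"gripper":0.2},
  {"offset":[-0.016,-0.059,0],"rot":[0,0,0],"gripper":0.2},
  {"offset":[-0.016,-0.059,0],"rot":[0,0,0],"gripper":0.2},
  {"offset":[0,0,0],"rot":[0,0,0],"gripper":0.2},
])

```text
time: 2.0
position: [0.4339, 0.0849, 0.231]
tool_rot: [-0.13, 3.138, 0.0]
ft_force: [-0.1, 0.7, 0.2]
grip_width: 0.198
```

```bash
python3 st.py 0.455 0.027 0.13
```

```text
t 2.0 p [0.4339 0.0849 0.231 ] F [-0.09  0.66  0.22] g 0.198 q [-0.62 -0.15  0.33  1.95  0.05  1.33  1.35]
R [[-0.997, -0.083, 0.001], [-0.083, 0.997, 0.0], [-0.001, 0.0, -1.0]]
tool offset to target [-0.0161 -0.0595  0.101 ]
```

Request:
carry_out([
  {"offset":[-0.005,-0.02,0],"rot":[0,0,0],"gripper":0.2},
  {"offset":[-0.006,-0.02,0.02],"rot":[0,0,0],"gripper":0.2},
  {"offset":[-0.005,-0.019,0.03],"rot":[0,0,0],"gripper":0.2},
  {"offset":[0,0,0.03],"rot":[0,0,0],"gripper":0.2},
  {"offset":[0,0,0.02],"rot":[0,0,0],"gripper":0.2},
  {"offset":[0,0,0],"rot":[0,0,0],"gripper":0.2},
])

```text
time: 2.75
position: [0.4527, 0.0333, 0.1293]
tool_rot: [0.148, -3.135, 0.001]
ft_force: [1.0, 0.3, 0.7]
grip_width: 0.203
```

```bash
python3 st.py 0.455 0.027 0.062; python3 - <<'E'
from bench import ctrl,cams
import cv2,numpy as np
from h import proj
from scipy.spatial.transform import Rotation as Ro
s=ctrl.get_state();R=Ro.from_rotvec(s["tool_rot"]).as_matrix(); p=np.array(s["position"])
g=s["grip_width"]*.087/2
o=[]
for n,w in [("scene",(345,225)),("side",(270,225))]:
    d=cams.get_image(n); im=d["img"][:,:,::-1].copy(); x,y=w
    sc=4;c=cv2.resize(im[y-70:y+70,x-50:x+50],None,fx=sc,fy=sc,interpolation=cv2.INTER_CUBIC)
    for q in [[sx*.0095,sy*g,.008] for sx in(-1,1) for sy in (-1,1)]:
        uv=proj(d,(p+R@np.array(q))[None])[0]; cv2.circle(c,tuple(int(v) for v in ((uv-[x-50,y-70]+.5)*sc)),3,(255,0,255),-1)
    o.append(c)
cv2.imwrite("pics/c.png",np.hstack(o))
cv2.imwrite("pics/cw.png",cams.get_image("wrist")["img"][:,:,::-1])
E
```

```text
t 2.75 p [0.4527 0.0333 0.1293] F [0.99 0.25 0.65] g 0.203 q [-0.56 -0.03  0.43  2.06  0.01  1.12  1.52]
R [[-0.996, -0.094, -0.003], [-0.094, 0.996, -0.001], [0.003, -0.0, -1.0]]
tool offset to target [-0.0019 -0.0065  0.0672]
```

View pics/c.png

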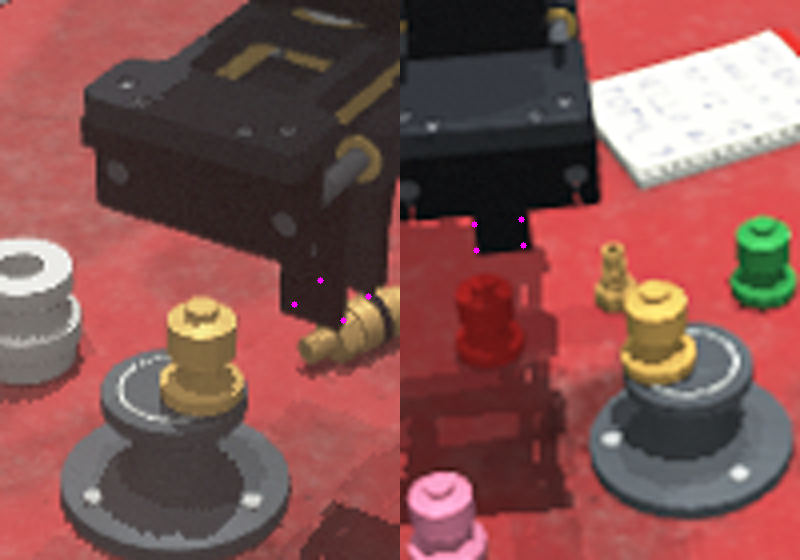

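View pics/cw.png

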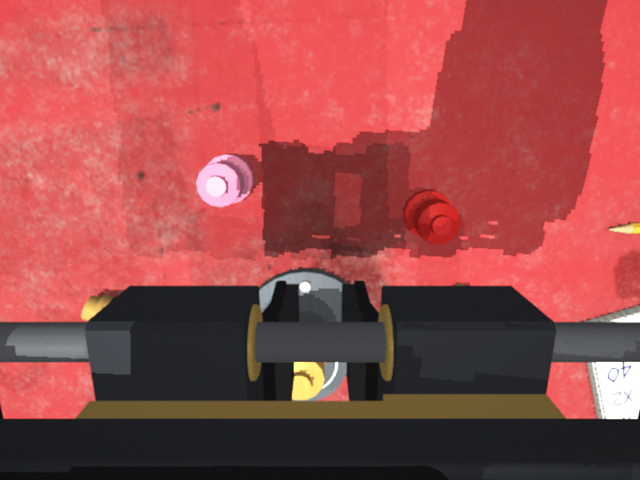

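```bash
cat > w.py <<'E'
from bench import cams,ctrl
from h import *
import sys
d=cams.get_image("wrist"); im=d["img"][:,:,::-1].copy()
px,py,sx,sy=[float(a)/1e3 for a in sys.argv[1:5]]
x0,y0,w,h=[int(a) for a in sys.argv[5].split(",")]; sc=4
c=cv2.resize(im[y0:y0+h,x0:x0+w],None,fx=sc,fy=sc,interpolation=cv2.INTER_CUBIC)
for x,y,z,r,col in [(px,py,.05,.028,(255,255,0)),(px,py,.008,.045,(255,255,0)),(px,py,.05,.0205,(255,0,255)),(sx,sy,.059,.016,(0,255,0)),(sx,sy,.086,.013,(255,0,0)),(sx,sy,.092,.006,(255,0,0))]:
    q=(proj(d,ring(x,y,z,r))-[x0-.5,y0-.5])*sc
    cv2.polylines(c,[q.astype(np.int32)],True,col,1)
cv2.imwrite(sys.argv[6],c)
E
python3 w.py 525.8 30.3 513.6 29 220,260,200,150 pics/d.png
```

```text
(no output)
```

View pics/d.png

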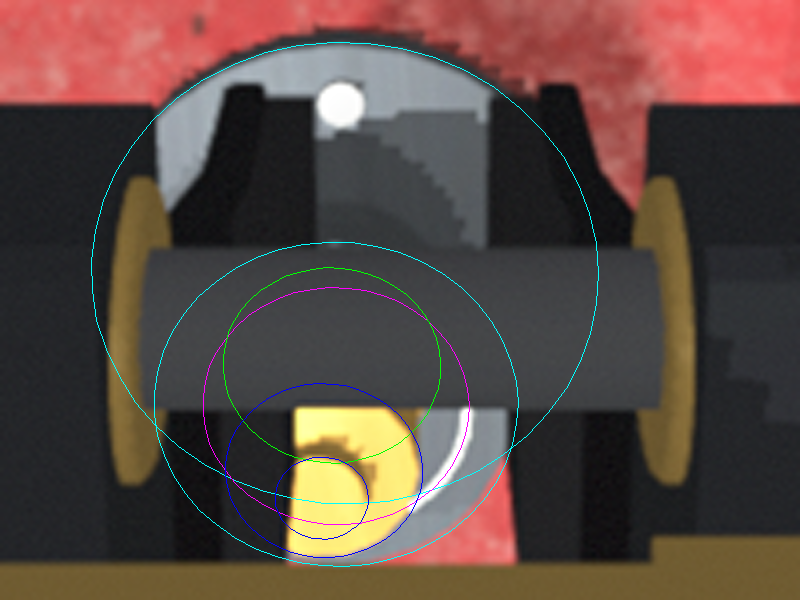

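The wrist overlay agrees with spindle ≈ (513.6, 29) and pedestal ≈ (525.8, 30.3) mm. Next I'll line up behind the spindle and go down to flange height.

Request:
carry_out([
  {"offset":[-0.0015,-0.01,0],"rot":[0,0,0],"gripper":0.2},
  {"offset":[0,0,0.02],"rot":[0,0,0],"gripper":0.2},
  {"offset":[0,0,0.02],"rot":[0,0,0],"gripper":0.2},
  {"offset":[0,0,0.015],"rot":[0,0,0],"gripper":0.2},
  {"offset":[0,0,0.008],"rot":[0,0,0],"gripper":0.2},
  {"offset":[0,0,0],"rot":[0,0,0],"gripper":0.2},
])

```text
time: 3.7
position: [0.4564, 0.0226, 0.0673]
tool_rot: [0.15, -3.137, 0.0]
ft_force: [-0.4, -0.4, -0.5]
grip_width: 0.204
```

```bash
python3 st.py 0.490 0.0268 0.0625; python3 st.py
```

```text
t 3.7 p [0.4564 0.0226 0.0673] F [-0.41 -0.39 -0.51] g 0.204 q [-0.54  0.06  0.45  2.11 -0.03  0.97  1.59]
R [[-0.995, -0.095, -0.001], [-0.095, 0.995, -0.0], [0.001, -0.0, -1.0]]
tool offset to target [-0.0338  0.001   0.0048]
t 3.7 p [0.4564 0.0226 0.0673] F [-0.41 -0.39 -0.51] g 0.204 q [-0.54  0.06  0.45  2.11 -0.03  0.97  1.59]
R [[-0.995, -0.095, -0.001], [-0.095, 0.995, -0.0], [0.001, -0.0, -1.0]]
```

Request:
carry_out([
  {"offset":[0,0.001,0.005],"rot":[0,0,0],"gripper":0.2},
  {"offset":[-0.01,0,0],"rot":[0,0,0],"gripper":0.2},
  {"offset":[-0.01,0,0],"rot":[0,0,0],"gripper":0.2},
  {"offset":[-0.006,0,0],"rot":[0,0,0],"gripper":0.2},
  {"offset":[0,0,0],"rot":[0,0,0],"gripper":0.2},
])

```text
time: 4.32
position: [0.483, 0.0262, 0.0626]
tool_rot: [-0.15, 3.138, -0.001]
ft_force: [-0.0, -0.6, 0.5]
grip_width: 0.202
```

```bash
cat > v.py <<'E'
from bench import ctrl,cams
import cv2,numpy as np,sys
from h import proj,ring
from scipy.spatial.transform import Rotation as Ro
s=ctrl.get_state();R=Ro.from_rotvec(s["tool_rot"]).as_matrix(); p=np.array(s["position"])
g=s["grip_width"]*.087/2
o=[]
for n,w in [("scene",(345,245)),("side",(285,240))]:
    d=cams.get_image(n); im=d["img"][:,:,::-1].copy(); x,y=w
    sc=8;c=cv2.resize(im[y-35:y+35,x-25:x+25],None,fx=sc,fy=sc,interpolation=cv2.INTER_CUBIC)
    for q in [[sx*.0095,sy*g,.008] for sx in(-1,1) for sy in (-1,1)]:
        uv=proj(d,(p+R@np.array(q))[None])[0]; cv2.circle(c,tuple(int(v) for v in ((uv-[x-25,y-35]+.5)*sc)),3,(255,0,255),-1)
    o.append(c)
cv2.imwrite(sys.argv[1],np.hstack(o))
E
python3 v.py pics/e.png; python3 st.py 0.503 0.028 0.0625
```

```text
t 4.42 p [0.4821 0.0262 0.0624] F [-0.4   0.65 -0.36] g 0.2 q [-0.53  0.13  0.45  2.06 -0.07  0.97  1.62]
R [[-0.995, -0.095, -0.001], [-0.095, 0.995, -0.0], [0.001, -0.0, -1.0]]
tool offset to target [-0.0209 -0.0002 -0.0001]
```

View pics/e.png

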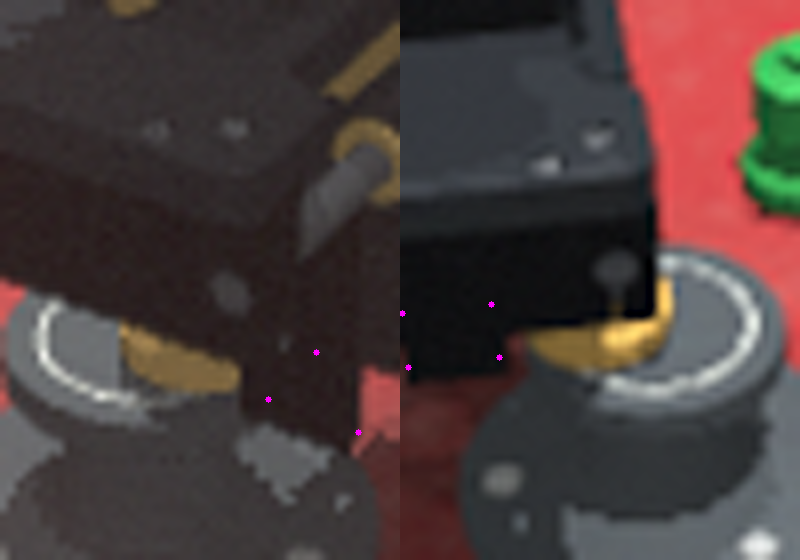

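Request:
carry_out([
  {"offset":[-0.002,0,0],"rot":[0,0,0],"gripper":0.2},
  {"offset":[-0.0015,0,0],"rot":[0,0,0],"gripper":0.2},
  {"offset":[-0.001,0,0],"rot":[0,0,0],"gripper":0.2},
  {"offset":[-0.001,0,0],"rot":[0,0,0],"gripper":0.2},
  {"offset":[-0.001,0,0],"rot":[0,0,0],"gripper":0.2},
  {"offset":[-0.001,0,0],"rot":[0,0,0],"gripper":0.2},
  {"offset":[-0.001,0,0],"rot":[0,0,0],"gripper":0.2},
  {"offset":[-0.001,0,0],"rot":[0,0,0],"gripper":0.2},
  {"offset":[-0.001,0,0],"rot":[0,0,0],"gripper":0.2},
  {"offset":[-0.001,0,0],"rot":[0,0,0],"gripper":0.2},
])

```text
time: 5.68
position: [0.4938, 0.0274, 0.0626]
tool_rot: [0.15, -3.138, -0.0]
ft_force: [1.0, -0.0, -0.2]
grip_width: 0.201
```

```bash
python3 v.py pics/f.png; python3 st.py 0.503 0.028 0.0625
```

```text
t 5.78 p [0.4939 0.0274 0.0626] F [-0.27 -0.46  0.49] g 0.201 q [-0.53  0.15  0.45  2.03 -0.08  0.97  1.63]
R [[-0.995, -0.095, 0.0], [-0.095, 0.995, 0.0], [-0.0, 0.0, -1.0]]
tool offset to target [-0.0091 -0.0002  0.0001]
```

View pics/f.png

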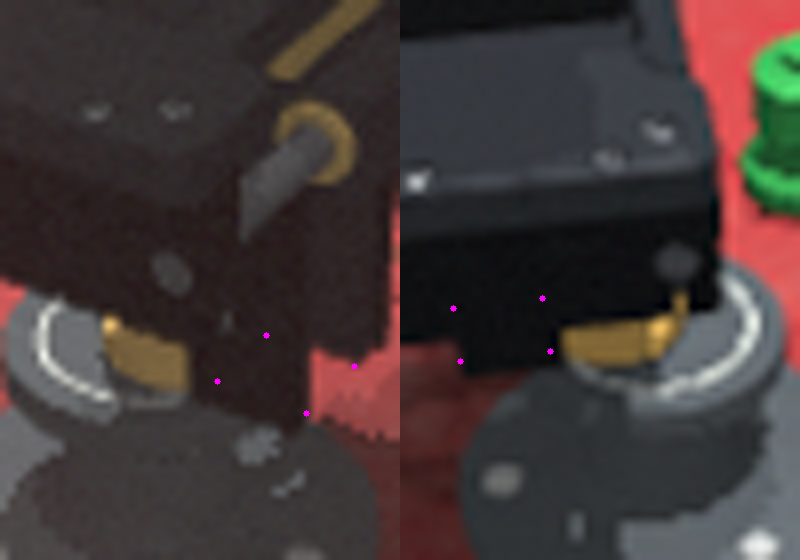

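The spindle has slid about 3 mm and is still upright. I'll keep pushing at the same slow speed.

Request:
carry_out([
  {"offset":[-0.001,0,0],"rot":[0,0,0],"gripper":0.2},
  {"offset":[-0.001,0,0],"rot":[0,0,0],"gripper":0.2},
  {"offset":[-0.001,0,0],"rot":[0,0,0],"gripper":0.2},
  {"offset":[-0.001,0,0],"rot":[0,0,0],"gripper":0.2},
  {"offset":[-0.001,0,0],"rot":[0,0,0],"gripper":0.2},
  {"offset":[-0.001,0,0],"rot":[0,0,0],"gripper":0.2},
  {"offset":[-0.001,0,0],"rot":[0,0,0],"gripper":0.2},
  {"offset":[-0.0005,0,0],"rot":[0,0,0],"gripper":0.2},
  {"offset":[0,0,0],"rot":[0,0,0],"gripper":0.2},
])

```text
time: 6.9
position: [0.5013, 0.0281, 0.0626]
tool_rot: [-0.15, 3.138, 0.0]
ft_force: [0.1, 0.5, -0.5]
grip_width: 0.201
```

```bash
python3 v.py pics/g.png; python3 st.py 0.503 0.028 0.0625
```

```text
t 7.0 p [0.5013 0.0281 0.0626] F [ 0.67 -0.12 -0.01] g 0.196 q [-0.53  0.17  0.45  2.02 -0.09  0.97  1.64]
R [[-0.995, -0.095, 0.0], [-0.095, 0.995, 0.0], [-0.0, 0.0, -1.0]]
tool offset to target [-0.0017 -0.0002  0.0001]
```

View pics/g.png

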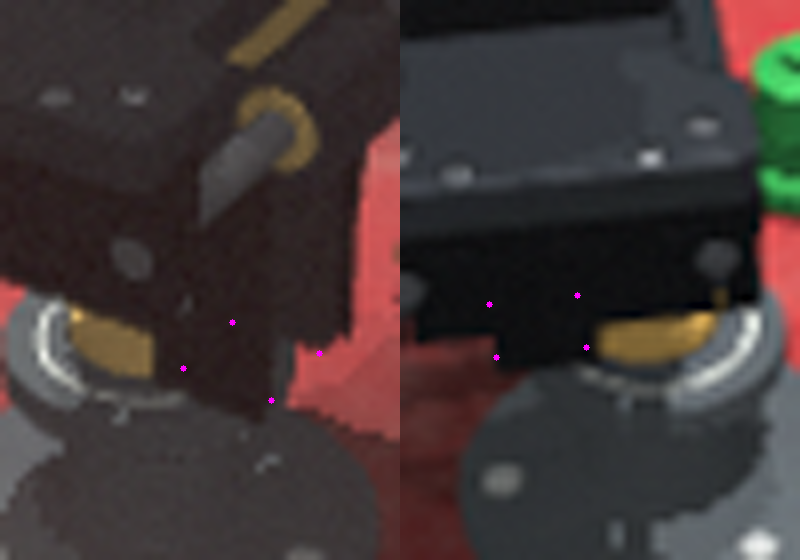

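Nearly there. I'll back off slowly and measure unobstructed.

Request:
carry_out([
  {"offset":[0.001,0,0],"rot":[0,0,0],"gripper":0.2},
  {"offset":[0.004,0,0],"rot":[0,0,0],"gripper":0.2},
  {"offset":[0.015,0,0],"rot":[0,0,0],"gripper":0.2},
  {"offset":[0.025,0,0],"rot":[0,0,0],"gripper":0.2},
  {"offset":[0.005,0,-0.03],"rot":[0,0,0],"gripper":0.2},
  {"offset":[0,0,-0.04],"rot":[0,0,0],"gripper":0.2},
  {"offset":[0,0,0],"rot":[0,0,0],"gripper":0.2},
])

```text
time: 7.88
position: [0.4528, 0.0235, 0.1354]
tool_rot: [-0.15, 3.132, 0.003]
ft_force: [-0.0, -1.2, -0.8]
grip_width: 0.201
```

```bash
python3 st.py; sed -i 's/G={.*/G={"scene":[(337,239),(338,278)],"side":[(292,237),(292,265)]}/' m.py; python3 m.py; python3 v.py pics/i.png; python3 w.py 525.8 30.3 525 30 220,260,200,150 pics/j.png
```

```text
t 7.88 p [0.4528 0.0235 0.1354] F [-0.05 -1.25 -0.78] g 0.201 q [-0.56 -0.05  0.44  2.06  0.02  1.12  1.54]
R [[-0.995, -0.095, 0.006], [-0.095, 0.995, 0.002], [-0.006, 0.002, -1.0]]
scene spindle [524.1  29.2] err 0.093 ped [525.4  28.5] err 0.061 rel [-1.2  0.8] brass px 475
side spindle [524.6  32.9] err 0.059 ped [525.7  32.7] err 0.102 rel [-1.1  0.2] brass px 391
```

View pics/i.png

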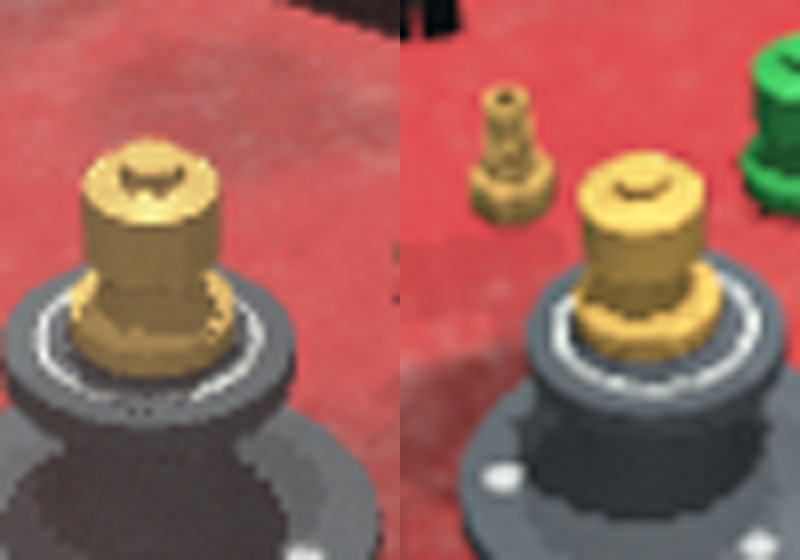

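View pics/j.png

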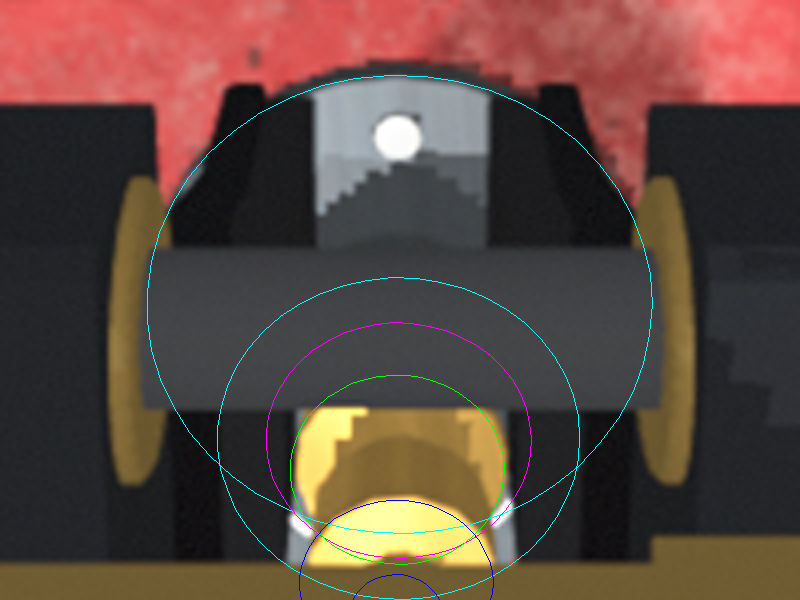

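Both cameras put the spindle upright and about 1.3 mm from the pedestal axis. That leaves roughly 2.7 mm between the flange and the ring all round, so another nudge isn't worth the risk. I'll move the hand clear, check once more and hand in.

Request:
carry_out([
  {"offset":[0,0,-0.03],"rot":[0,0,0],"gripper":0.2},
  {"offset":[0,0,-0.03],"rot":[0,0,0],"gripper":0.2},
  {"offset":[0,0,0],"rot":[0,0,0],"gripper":0.2},
  {"offset":[0,0,0],"rot":[0,0,0],"gripper":0.2},
])

```text
time: 8.62
position: [0.4507, 0.0232, 0.1913]
tool_rot: [0.15, -3.136, 0.001]
ft_force: [-0.4, -0.0, -0.8]
grip_width: 0.201
```

```bash
python3 m.py; python3 - <<'E'
from bench import cams
import cv2,numpy as np
for n in ["scene","side"]:
    a=cv2.imread(f"pics/a_{n}.png")[:,:,::-1]; b=cams.get_image(n)["img"]
    cv2.imwrite(f"pics/k_{n}.png",b[:,:,::-1])
    for nm,(u,v) in dict(scene=dict(bush=(300,233),fit=(311,317),coup=(384,237)),side=dict(bush=(357,268),fit=(273,224),coup=(294,318)))[n].items():
        A=a[v-10:v+10,u-10:u+10].copy(); r=cv2.matchTemplate(b[v-16:v+16,u-16:u+16].copy(),A,cv2.TM_CCOEFF_NORMED)
        print(n,nm,np.array(cv2.minMaxLoc(r)[3])-6,round(r.max(),3))
E
```

```text
scene spindle [524.2  28.6] err 0.096 ped [525.4  28.5] err 0.061 rel [-1.3  0.2] brass px 474
side spindle [524.6  32.9] err 0.061 ped [525.7  32.7] err 0.099 rel [-1.1  0.2] brass px 390
scene bush [0 0] 0.999
scene fit [0 0] 0.99
scene coup [0 0] 0.991
side bush [0 0] 0.999
side fit [0 0] 0.588
side coup [0 0] 0.997
```

View pics/k_side.png

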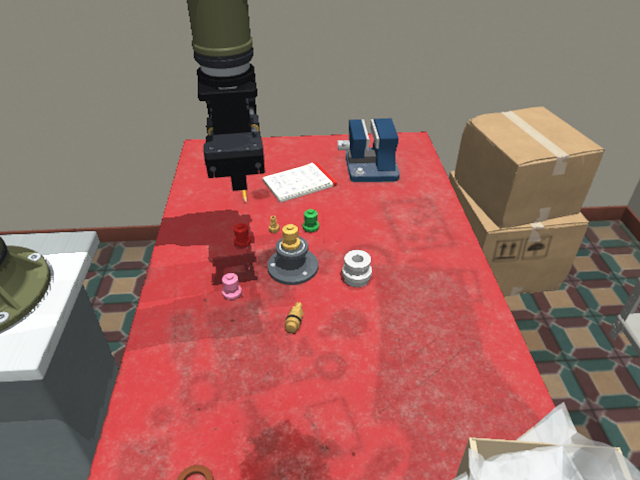

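The side view shows the spindle upright at (290,237) in the middle of the table and the gripper well clear at (239,180). The bushing (357,268), fitting (273,224) and coupler (294,318) have not shifted.

```bash
python3 -c "
from bench import workorder; print(workorder.close_job())"
```

```text
the job is handed in; nothing more can be done
None
```

I pushed the spindle about 11 mm across the table with two part-closed fingertips at flange height, moving slowly. It now stands upright inside the engraved ring. I backed the gripper off before handing in at about 9 s.

- **Position:** in the last check the scene and side cameras put it 1.3 mm and 1.1 mm from the pedestal axis. That leaves roughly 2.7 mm between the flange and the ring.
- **Disagreement:** the two cameras differ by about 4 mm in absolute y, for both the spindle and the pedestal. That is within the 2 mm calibration error of each, and the spindle's position relative to the pedestal agrees between them.
- **Bystanders:** image matching found no shift of the bushing, fitting or coupler in either view. The side-view match for the fitting scored only 0.59. The spindle partly overlapped it in the first picture, which probably explains this; its scene-view match was 0.99.

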